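Shut the water filter and park its spout over the drip bowl

ROBOT

A 6-joint arm with a two-finger parallel gripper is mounted at the origin on the work surface. World frame = base frame: x ahead of the robot, y to its left, z up, the work surface at z = 0. Lengths are in m, angles in rad, forces in N, time in s.
With the tool pointing down it reaches from about 0.375 to 0.9 m from the base axis. Payload 3.1 kg.
Tool frame: the origin (TCP) lies at the very end of the fingers, on their centre line; the grasp point (between the pads) lies 19 mm behind it (manip.hold_point_z is the distance from the TCP to the grasp point, in m); y points along the fingers, z is the direction in which the jaws open and shut, and the axes are right-handed (so a half turn about y gives the same grasp; the last joint's range is limited). The gripper opens to 85 mm and grips with 20 to 120 N. Pads are 22 mm wide; open, the fingers measure 114 mm over their backs; the gripper's body (76 mm by 85 mm) begins 54 mm behind the grasp point. The pads swing forward as they close: fully open they stand 13 mm farther back than shut.
Start: joints at [1.161, 0.527, 1.433, -0, 1.181, -0.178], TCP at [0.143, 0.608, 0.231] pointing down, gripper open.
Joint ranges: [-3.08, 3.08], [-0.75, 2.2], [0.22, 2.44], [-1.43, 4.57], [0, 2.65], [-2.85, 2.85]. Speed limits (rad/s): [2.79, 2.79, 3.14, 3.14, 3.14, 3.14].

INTERFACE

Orientations are given as a unit quaternion [x, y, z, w].
In Python, from station import manip, eyes, workorder gives the robot as it stands. The module is installed in compiled form; this text tells all that it offers.
- The arm moves only by the shell command python3 -m jog 'ROWS' [OPENING] [FORCE]. ROWS is JSON, a list of rows, each a list of 2 entries, a list of its own where there are three numbers: the shift along the tool's x, y, z in cm, then the turn about the tool's y in rad. A call has 1 to 20 rows; each row is the pose to reach, as a shift and turn from the pose commanded when the call began, along the tool's axes at that moment; what a row does not reach only later rows make up. A row lasts 1/12 s, in which the tool goes at most 41.7 mm and 7.16 degrees, less where a joint would pass 70% of its speed; a pose out of reach is approached as far as the arm can. A call with a gripper value outside its range is refused whole. OPENING is the finger opening in cm, from 0 to 8.54, set as the call begins (- or left out, the last holds). The fingers move at their own pace and stop on an object; FORCE is the grip in N (left out, the last holds). Time passes only in rows, so rows that repeat a pose let the fingers close. It gives the time, the measured TCP pose, the force and the opening at its end, in the units of the state.
- manip.sense(): the state, without advancing time (a new reading comes with each control period).
- eyes.snapshot(name): name is "side" or "top" or "wrist"; returns a dict with "frame" (420x560x3 uint8, red, green, blue), "vfov" (degrees; the focal length in pixels is half the picture's height over the tangent of half this angle, whatever the lens; pixels are square), "cx", "cy" (the principal point, pixels), "rvec" (rotation vector, rad) and "tvec" (3), from world to camera coordinates, as OpenCV has them. Camera axes: x right, y down, z forward; pixel columns grow to the right and rows downward; lengths in m; the calibration is good to about 2 mm. A picture is of the moment at which its call begins. There is no depth.
- workorder.sign_off(): hands the job in, once; it reports no verdict.
The state is a dict: "t": time; "q": joint angles; "qd": joint speeds; "tau": joint torques, N m; "tcp_pos": TCP position; "tool_rot": TCP orientation; "force": force on the tool from outside, world axes, zero at the start; "ft_torque": the same for the moment, N m; "finger_gap": opening from 0.0 (shut) to 1.0 (fully open).
Only numpy, scipy, OpenCV 4.12 (cv2) and the standard library are available. Lean on these libraries where they do the work, as an engineer would, in place of code of your own. Each camera call takes 0.05 s, during which the arm holds its last target. There are 200 camera calls.

TASK

Close down the countertop water filter for the night: first push the small lever on its top round, with one fingertip, until it is fully shut, then push its spout round until the outlet hangs over the middle of the shallow drip bowl, so that the last drips land there. Only push, gently: grip nothing, and leave the bowl and everything else on the worktop standing where it is.

Things in the scene. Friction and masses are not known exactly. Their poses are not given: they have to be found in the camera images.
- filter: Fixed countertop water filter: white drum 124 mm across, 120 mm high; above it a steel swivel spout and above that a steel lever, both turning about the drum's upright axis. Origin: centre of the drum's underside on that axis, at worktop height; z up; -x is its front (towards the robot at yaw 0), +y points to the robot's left at yaw 0. Yawed up to 0.35 rad.
- spout (a joint): Swing of the spout about the drum's axis, rad, -2.1 to 2.1: at 0 it points to the front (-x of filter), positive is anticlockwise from above (at 1.57 it points to -y of the filter). Starts at 0.4 to 1.05. It turns stiffly (about 0.2 N m, so 1.5 N at 135 mm from the axis) and stays where it is left.
- lever (a joint): Swing of the lever about the same axis, rad, 0 to 1.6. 0 is fully shut, against its stop: the lever then points to +y of filter. It opens anticlockwise from above (at 1.57 it points to the front), so push it clockwise to shut it. Starts 0.8 to 1.5 open; stays where it is left; about 0.06 N m.
- lever_tip (a point): Centre of the lever's rounded end, 73 mm from the axis, 246 mm above the worktop. The lever is a flat level steel bar 14 mm wide and 10 mm thick, its middle at this height, from a 34 mm wide hub on the axis (hub top 258 mm high) to the 18 mm wide end. Nothing stands above it; the spout's tube passes about 36 mm below it.
- spout_bar (a point): A point on the centre line of the spout's level tube, 135 mm from the axis, 195 mm above the worktop: a good place to push. The round steel tube is 19 mm thick; it rises on the axis, runs level and straight from 30 to 140 mm out, then bends down to the outlet. Its underside is 185 mm high, above all the crockery.
- outlet (a point): Centre of the spout's outlet, its downward mouth (24 mm wide dark nozzle), 160 mm from the axis, 156 mm above the worktop.
- drip_bowl: The drip bowl: a shallow white ceramic bowl, 110 mm across the rim and 45 mm high, loose. Origin: centre of its underside. It stands in one of three places round the filter (in front, to its left or to its right), close under the outlet's circle; the mug and the pot have the other two.
- mug: White ceramic mug with a handle, 80 mm across, 92 mm high, loose; leave alone. Origin: centre of its underside.
- pot: Open steel pot with two small side handles, 120 mm across the rim, 75 mm high, loose; leave alone. Origin: centre of its underside.
- shaker: Dark wooden shaker, 38 mm across, 79 mm high, standing near the filter; leave alone. Origin: centre of its underside.
- jar: Glass jar with a steel lid, 54 mm across, 85 mm high, behind the filter; leave alone. Origin: centre of its underside.
- soap: Green soap bottle, 60 mm across, 170 mm high, at the left; leave alone. Origin: centre of its underside.
- spatula: Spatula lying on the worktop at the right; leave alone.
There are look-alikes about, which are no part of the job. Leave any black or blue look-alike of the drip_bowl alone.

How it is judged:
By the outcome, as a careful person would: the job done as asked, in the order asked, and still so for the second after the job is handed in, with the robot touching nothing.
It also fails if it takes over 58 s, if anything falls off the work surface, if the arm or the gripper's body presses on something with over 40 N, if the wrist force passes 120 N, or if a joint passes its speed limit or range.

## Working session

There is one attempt and no reset: what is moved stays moved. The work goes in short steps, Python scripts to look and compute and a shell command to move; the robot and the scene stay as the last step left them, time stands still between calls to the robot, and variables do not carry over. Pictures are saved under pics/ and viewed, about 8 in all and at most 12, crops included, and the job is handed in when it is done.

```bash
mkdir -p pics; cat > h.py <<'E'
import numpy as np, cv2
from station import manip, eyes, workorder
def snap(n,f):
    s=eyes.snapshot(n); im=s["frame"]; cv2.imwrite("pics/"+f,im[:,:,::-1])
    np.savez("pics/"+f+".npz",**{k:s[k] for k in s}); return s
def load(f): return np.load("pics/"+f+".npz")
def K(s):
    f=210/np.tan(np.radians(float(s["vfov"]))/2); return np.array([[f,0,s["cx"]],[0,f,s["cy"]],[0,0,1]],float)
def ray(s,u,v):
    R=cv2.Rodrigues(np.array(s["rvec"],float))[0]; t=np.array(s["tvec"],float).ravel()
    return -R.T@t, R.T@np.linalg.inv(K(s))@np.array([u,v,1.])
def atz(s,u,v,z):
    c,d=ray(s,u,v); return c+d*(z-c[2])/d[2]
def proj(s,P):
    return cv2.projectPoints(np.array(P,float).reshape(-1,3),np.array(s["rvec"],float),np.array(s["tvec"],float),K(s),None)[0].reshape(-1,2)
E
python3 - <<'E'
from h import *
a=snap("top","t0.png");b=snap("side","s0.png")
for s in(a,b): print(s["vfov"],s["cx"],s["cy"],ray(s,280,210))
st=manip.sense();print(st["t"],st["tcp_pos"],st["tool_rot"],manip.hold_point_z,st["force"])
from scipy.spatial.transform import Rotation as R
print(R.from_quat(st["tool_rot"]).as_matrix().round(3))
E
```

```text
57.82226067879819 276.90733943877655 207.40851447177513 (array([ 0.3854927 , -0.0361356 ,  1.18447043]), array([ 0.15127407, -0.0099295 , -0.98849895]))
52.32272336019346 276.99870669033504 213.68586190357962 (array([ 0.29912046, -0.92355598,  0.88947994]), array([ 0.22953743,  0.75401465, -0.61554699]))
0.1 [0.14268427 0.60782845 0.23043698] [ 0.70306917 -0.08159838  0.08120821 -0.70174117] 0.0187 [-0.2449408  -0.19415745 -0.406339  ]
[[ 0.973 -0.001  0.229]
 [-0.229 -0.002  0.973]
 [-0.    -1.    -0.002]]
```

View pics/t0.png

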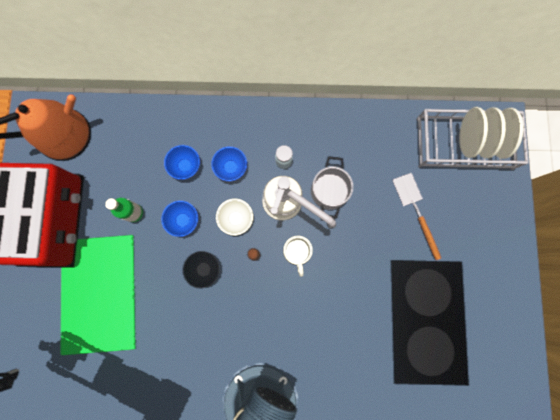

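View pics/s0.png

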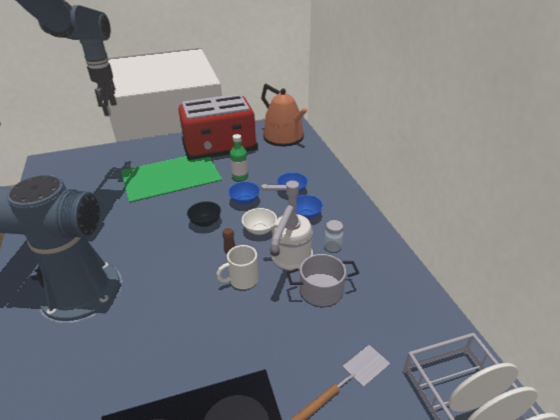

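The top picture shows these candidates for the drip bowl: a white one (235,217), blue ones (183,162), (229,164) and (180,219), a black one (201,269), and the white mug with a handle (297,249). The bowl without a handle that is white, at (235,217), fits. The spout ends near (330,220). I'll check all of this in one close crop.

```bash
python3 - <<'E'
import cv2,numpy as np
a=cv2.imread("pics/t0.png")[155:275,205:355];b=cv2.imread("pics/s0.png")[170:300,215:345]
a=cv2.resize(a,(600,480),interpolation=cv2.INTER_CUBIC)  # x4
cv2.imwrite("pics/c0.png",a)
cv2.imwrite("pics/c1.png",cv2.resize(b,None,fx=4,fy=4,interpolation=cv2.INTER_CUBIC))
E
```

```text
(no output)
```

View pics/c0.png

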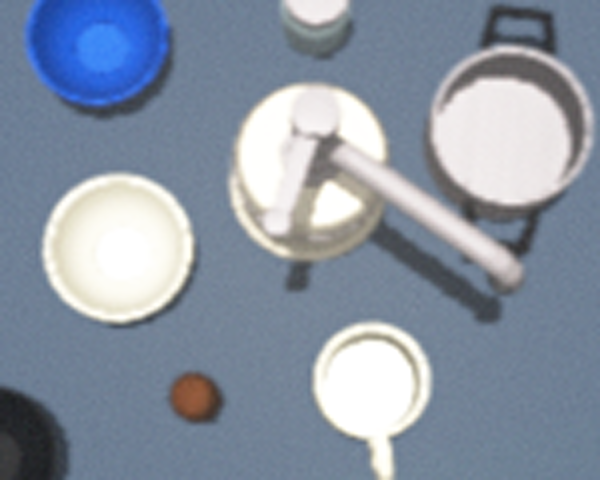

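View pics/c1.png

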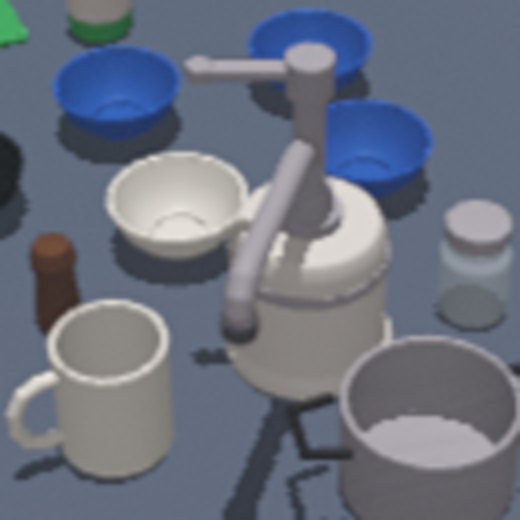

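The crop confirms the white bowl, with rim centre at top (234.5,216.7). The hub is at (284.2,182.5), the lever tip at (274,210.5) and the spout end at (332,222).

```bash
python3 - <<'E'
from h import *
a=load("t0.png");b=load("s0.png")
hub=atz(a,284.2,182.5,.258);tip=atz(a,274,210.5,.25);hs=atz(b,292.7,184.5,.258);ts=atz(b,264.2,186.5,.25)
sp=atz(a,326,215,.204);outs=atz(b,274.5,251,.156)
print("hub",hub,hs,"tip",tip,ts,"spoutpt",sp,"out",outs)
for n,u,v,z in[("bowl",234.5,216.7,.045),("mug",298,250,.092),("pot",332.7,187.5,.075),("shaker",253.5,254,.079)]: print(n,atz(a,u,v,z))
print("bowl side",atz(b,215+178/4,170+203/4,.045))
o=(hub+hs)/2
for n,p in[("tip",tip),("tips",ts),("sp",sp),("out",outs),("bowl",atz(a,234.5,216.7,.045))]:
  d=p-o;print(n,np.hypot(*d[:2]),np.arctan2(d[1],d[0]))
E
```

```text
hub [ 0.59685375 -0.054616    0.258     ] [ 0.59820015 -0.05798983  0.258     ] tip [ 0.52693231 -0.03063557  0.25      ] [ 0.5284343  -0.03189662  0.25      ] spoutpt [ 0.52485173 -0.16602526  0.204     ] out [ 0.50984808 -0.17858977  0.156     ]
bowl [0.53654529 0.08948201 0.045     ]
mug [ 0.43807303 -0.10073186  0.092     ]
pot [ 0.62639904 -0.20313419  0.075     ]
shaker [0.42461174 0.02684334 0.079     ]
bowl side [0.53710725 0.07927661 0.045     ]
tip 0.07511601449279223 2.792864639822438
tips 0.07327660423953399 2.802034267303783
sp 0.1316080498259728 -2.1558084397490367
out 0.1504714550259386 -2.1928364169385386
bowl 0.15802533670183838 1.966977329595434
```

```bash
cat >> h.py <<'E'
from scipy.spatial.transform import Rotation as Ro
AX=np.array([.5975,-.0563])
def st():
    s=manip.sense();M=Ro.from_quat(s["tool_rot"]).as_matrix()
    print("t %.2f"%s["t"],"tcp",np.round(s["tcp_pos"],4),"zdir %.3f"%np.arctan2(M[1,2],M[0,2]),"F",np.round(s["force"],1),"gap %.2f"%s["finger_gap"]); return s,M
def rows(W,z):
    "W: list of (x,y,tool z heading); rows in tool axes, cm"
    s,M=st();p=s["tcp_pos"];h=np.arctan2(M[1,2],M[0,2])
    for x,y,a in W:
        d=M.T@(np.array([x,y,z])-p)*100; print("[[%.1f,%.1f,%.1f],%.2f]"%(*d,h-a),end=",")
    print()
def pose(th,r,off):
    "tcp behind a bar at world angle th, pushing clockwise"
    return (AX[0]+r*np.cos(th)-off*np.sin(th), AX[1]+r*np.sin(th)+off*np.cos(th), th-np.pi/2)
E
python3 -m jog '[[[0,-4,0],0],[[0,-8,0],0],[[3,-10,-3],0],[[6,-10,-6.5],0],[[9,-10,-9.8],0.05],[[11.5,-10,-13],0.1],[[14,-10,-16],0.11],[[17,-10,-19],0.11],[[20,-10,-22],0.11],[[23,-10,-25],0.11],[[26,-10,-28.5],0.11],[[28.5,-10,-31.5],0.11],[[31,-10,-34.5],0.11],[[34,-10,-37.5],0.11],[[37,-10,-41],0.11],[[40,-10,-44.5],0.11],[[43,-10,-48],0.11],[[46,-10,-51],0.11],[[49,-10,-54.5],0.11],[[51,-10,-56.5],0.11]]' 0 20
python3 -m jog '[[[1,0,-1],0],[[1.3,0,-1.4],0],[[1.3,0,-1.4],0]]'
python3 -c "
from h import *
rows([pose(2.80,.066,.045)],.236)
snap('top','t1.png');snap('wrist','w1.png')"
```

```text
t: 1.77
tcp_pos: [0.5025, -0.0468, 0.331]
tool_rot: [-0.697, 0.12, -0.12, 0.697]
force: [0.8, 0.6, -0.0]
finger_gap: 0.003
t: 2.02
tcp_pos: [0.5096, -0.0629, 0.3306]
tool_rot: [-0.697, 0.121, -0.12, 0.697]
force: [0.2, 0.2, 0.1]
finger_gap: 0.004
t 2.02 tcp [ 0.5096 -0.0629  0.3306] zdir 1.228 F [0.2 0.2 0.1] gap 0.00
[[1.5,9.5,-0.9],-0.00],
```

```bash
python3 -m jog '[[[1.5,3,-0.9],0],[[1.5,6,-0.9],0],[[1.5,8,-0.9],0],[[1.5,9.4,-0.9],0],[[1.5,9.4,-0.9],0],[[1.5,9.4,-0.9],0]]'
python3 -c "
from h import *
st()
s=snap('side','s2.png');t=snap('top','t2.png')
a=cv2.imread('pics/s2.png')[140:270,200:340];b=cv2.imread('pics/t2.png')[150:280,220:360]
cv2.imwrite('pics/c2.png',np.hstack([cv2.resize(i,(400,372),interpolation=2) for i in (a,b)]))
ths=[2.8-.12*i for i in range(1,14)]
rows([pose(t,.066,.0215) for t in ths],.236)"
```

```text
t: 2.62
tcp_pos: [0.5201, -0.074, 0.2372]
tool_rot: [-0.697, 0.12, -0.118, 0.697]
force: [0.7, -0.1, -0.6]
finger_gap: -0.001
t 2.62 tcp [ 0.5201 -0.074   0.2372] zdir 1.232 F [ 0.7 -0.1 -0.6] gap -0.00
t 2.72 tcp [ 0.5216 -0.075   0.2387] zdir 1.232 F [ 0.8 -0.1  0.2] gap -0.00
[[-0.3,0.3,3.0],0.12],[[-0.4,0.3,3.8],0.24],[[-0.4,0.3,4.6],0.36],[[-0.3,0.3,5.4],0.48],[[-0.1,0.3,6.3],0.60],[[0.2,0.3,7.0],0.72],[[0.5,0.3,7.8],0.84],[[1.0,0.3,8.5],0.96],[[1.5,0.3,9.1],1.08],[[2.2,0.3,9.7],1.20],[[2.8,0.3,10.2],1.32],[[3.6,0.3,10.6],1.44],[[4.3,0.3,10.9],1.56],
```

View pics/c2.png

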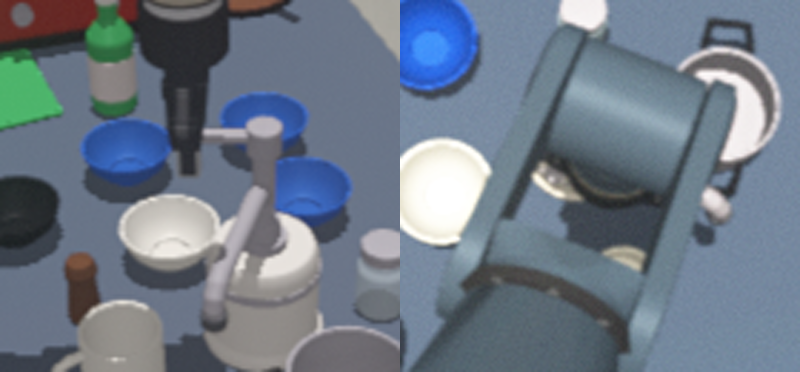

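The closed fingertips stand just behind the lever's end (side crop 188,165; lever tip about 205,133) and reach below it. I'll push along the arc now.

```bash
python3 -m jog '[[[-0.1,0.3,1],0.04],[[-0.2,0.3,2],0.08],[[-0.3,0.3,3],0.12],[[-0.4,0.3,3.4],0.18],[[-0.4,0.3,3.8],0.24],[[-0.4,0.3,4.2],0.30],[[-0.4,0.3,4.6],0.36],[[-0.3,0.3,5.0],0.42],[[-0.3,0.3,5.4],0.48],[[-0.2,0.3,5.9],0.54],[[-0.1,0.3,6.3],0.6],[[0.1,0.3,6.7],0.66],[[0.2,0.3,7.0],0.72],[[0.4,0.3,7.4],0.78],[[0.5,0.3,7.8],0.84],[[0.5,0.3,7.8],0.84]]'
python3 -c "
from h import *
s=snap('side','s3.png')
a=cv2.imread('pics/s3.png')[140:270,200:340]
cv2.imwrite('pics/c3.png',cv2.resize(a,(560,520),interpolation=2))
rows([pose(2.8-.84-.06*i,.066,.0215) for i in range(1,14)],.236)"
```

```text
t: 4.05
tcp_pos: [0.5528, -0.0036, 0.236]
tool_rot: [-0.587, 0.392, -0.395, 0.588]
force: [0.1, -0.3, -0.1]
finger_gap: -0.002
t 4.10 tcp [ 0.5526 -0.0037  0.2358] zdir 0.392 F [ 0.3 -0.4 -0.2] gap -0.00
[[-0.1,-0.0,0.4],0.06],[[-0.2,-0.0,0.8],0.12],[[-0.3,-0.0,1.2],0.18],[[-0.3,-0.0,1.6],0.24],[[-0.4,-0.0,2.1],0.30],[[-0.4,-0.0,2.5],0.36],[[-0.3,-0.0,2.9],0.42],[[-0.3,-0.0,3.3],0.48],[[-0.2,-0.0,3.7],0.54],[[-0.1,-0.0,4.1],0.60],[[0.1,-0.0,4.5],0.66],[[0.2,-0.0,4.9],0.72],[[0.4,-0.0,5.3],0.78],
```

View pics/c3.png

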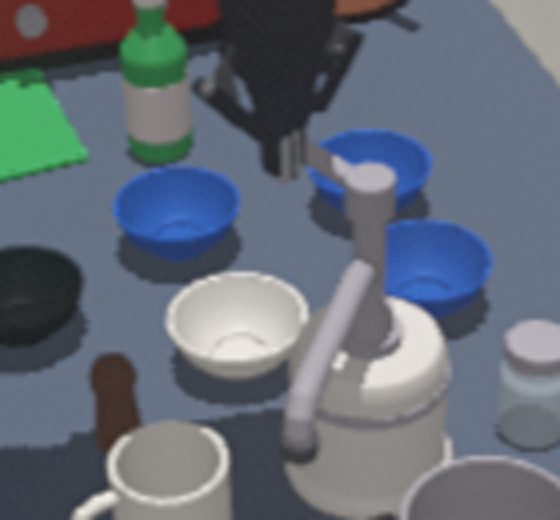

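The lever has followed the finger (it now runs from (370,180) to about (315,150)). I'll continue in short steps and watch the force.

```bash
python3 -m jog '[[[-0.1,0,0.4],0.06],[[-0.2,0,0.8],0.12],[[-0.2,0,0.8],0.12],[[-0.2,0,0.8],0.12]]'|egrep 'tcp|force'
python3 -c "
from h import *
rows([pose(1.96-.12-.04*i,.066,.0215) for i in range(1,14)],.236)"
```

```text
tcp_pos: [0.5588, 0.001, 0.235]
force: [-0.5, -0.2, -0.1]
t 4.43 tcp [0.5588 0.001  0.235 ] zdir 0.273 F [-0.5 -0.2 -0.1] gap 0.00
[[-0.1,-0.1,0.3],0.04],[[-0.2,-0.1,0.6],0.08],[[-0.3,-0.1,0.9],0.12],[[-0.3,-0.1,1.1],0.16],[[-0.3,-0.1,1.4],0.20],[[-0.4,-0.1,1.7],0.24],[[-0.4,-0.1,2.0],0.28],[[-0.4,-0.1,2.2],0.32],[[-0.4,-0.1,2.5],0.36],[[-0.4,-0.1,2.8],0.40],[[-0.3,-0.1,3.1],0.44],[[-0.3,-0.1,3.4],0.48],[[-0.2,-0.1,3.6],0.52],
```

```bash
python3 -m jog '[[[-0.1,0,0.3],0.04],[[-0.2,0,0.6],0.08],[[-0.3,0,0.9],0.12],[[-0.3,0,0.9],0.12]]'|egrep 'tcp|force'
python3 -c "
from h import *
rows([pose(1.72-.04*i,.066,.0215) for i in range(1,14)],.236)"
```

```text
tcp_pos: [0.5596, 0.0036, 0.2343]
force: [-15.8, -9.0, 9.7]
t 4.77 tcp [0.5596 0.0036 0.2343] zdir 0.153 F [-15.8  -9.    9.7] gap 0.00
[[-0.2,-0.2,1.0],0.04],[[-0.3,-0.2,1.2],0.08],[[-0.3,-0.2,1.5],0.12],[[-0.4,-0.2,1.8],0.16],[[-0.4,-0.2,2.1],0.20],[[-0.4,-0.2,2.3],0.24],[[-0.4,-0.2,2.6],0.28],[[-0.4,-0.2,2.9],0.32],[[-0.4,-0.2,3.2],0.36],[[-0.4,-0.2,3.4],0.40],[[-0.4,-0.2,3.7],0.44],[[-0.3,-0.2,4.0],0.48],[[-0.3,-0.2,4.3],0.52],
```

Force jumped to 18 N at a lever angle of about 1.83 rad, so that is the stop (it implies a filter yaw of about 0.26). I'll back off and look.

```bash
python3 -m jog '[[[0.2,0,-1],0],[[0,0,-3],0],[[0,0,-5],0],[[0,-3,-7],0],[[0,-7,-9],0],[[0,-10,-11],0],[[0,-10,-14],0],[[0,-10,-14],0],[[0,-10,-14],0]]'
python3 -c "
from h import *
st()
s=snap('side','s4.png');t=snap('top','t4.png')
a=cv2.imread('pics/s4.png')[170:270,240:340];b=cv2.imread('pics/t4.png')[155:255,230:330]
cv2.imwrite('pics/c4.png',np.hstack([cv2.resize(i,(400,400),interpolation=2) for i in (a,b)]))"
```

```text
t: 5.52
tcp_pos: [0.427, -0.0146, 0.3352]
tool_rot: [-0.536, 0.46, -0.462, 0.537]
force: [0.1, 0.3, -0.2]
finger_gap: 0.003
t 5.52 tcp [ 0.427  -0.0146  0.3352] zdir 0.151 F [ 0.1  0.3 -0.2] gap 0.00
```

View pics/c4.png

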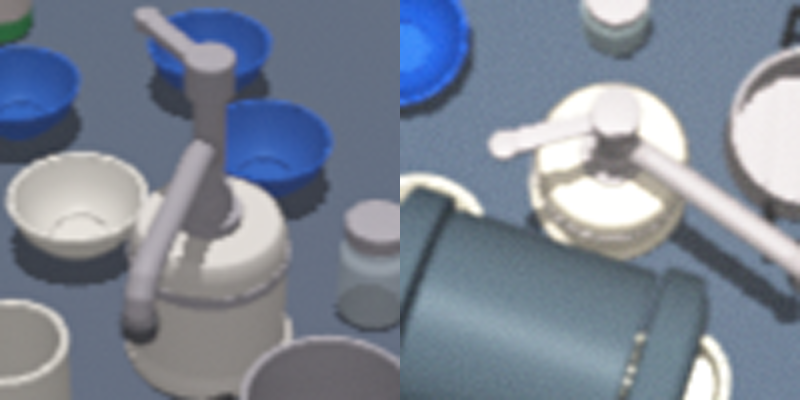

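```bash
cat >> h.py <<'E'
def pose2(th,r,off):
    x,y,_=pose(th,r,off); return (x,y,th-np.pi)
E
python3 -c "
from h import *
t=load('t4.png');h=atz(t,283.75,182.5,.258);p=atz(t,255.75,191.25,.25);d=(p-h)[:2];d2=p[:2]-AX
print('lever',np.hypot(*d),np.arctan2(d[1],d[0]),np.hypot(*d2),np.arctan2(d2[1],d2[0]))
b=load('s4.png');p=atz(b,240+145/4,170+17/4,.25);d=p[:2]-AX;print(np.hypot(*d),np.arctan2(d[1],d[0]))
rows([pose2(4.128,.13,.055)],.335)"
```

```text
lever 0.0730196330042339 1.8780636571463758 0.0758972034115128 1.8752948313710622
0.07334054465569147 1.8761268679382481
t 5.62 tcp [ 0.4284 -0.0148  0.3344] zdir 0.151 F [ 0.1  0.3 -0.6] gap 0.00
[[20.0,-0.0,11.5],-0.84],
```

The lever stopped at 1.876 rad in both views, giving yaw 0.305. The mean bearing of the three dishes gives about 0.29, so the lever is on its stop. Next is the spout, approaching from its far side.

```bash
python3 -m jog '[[[2.5,0,1.5],-0.1],[[5,0,3],-0.2],[[7.5,0,4.3],-0.3],[[10,0,5.7],-0.4],[[12.5,0,7.2],-0.5],[[15,0,8.6],-0.6],[[17.5,0,10],-0.7],[[20,0,11.5],-0.8],[[20,0,11.5],-0.84],[[20,3,11.5],-0.84],[[20,6,11.5],-0.84],[[20,9,11.5],-0.84],[[20,12,11.5],-0.84],[[20,14,11.5],-0.84],[[20,14.6,11.5],-0.84],[[20,14.6,11.5],-0.84],[[20,14.6,11.5],-0.84]]'
python3 -c "
from h import *
st()
s=snap('side','s5.png');t=snap('top','t5.png')
a=cv2.imread('pics/s5.png')[170:290,230:370]
cv2.imwrite('pics/c5.png',cv2.resize(a,(560,480),interpolation=2))
rows([pose2(4.2-.08*i,.13,.0205) for i in range(0,20)],.188)"
```

```text
t: 7.03
tcp_pos: [0.5725, -0.1956, 0.1882]
tool_rot: [0.678, -0.202, 0.202, -0.678]
force: [-0.1, 0.2, -0.0]
finger_gap: 0.001
t 7.03 tcp [ 0.5725 -0.1956  0.1882] zdir 0.991 F [-0.1  0.2 -0. ] gap 0.00
t 7.13 tcp [ 0.573  -0.1959  0.1898] zdir 0.990 F [-0.6  0.4  0.9] gap -0.00
[[-2.7,0.2,0.2],-0.07],[[-3.7,0.2,-0.0],0.01],[[-4.8,0.2,-0.1],0.09],[[-5.8,0.2,-0.1],0.17],[[-6.9,0.2,-0.1],0.25],[[-7.9,0.1,0.1],0.33],[[-8.9,0.1,0.3],0.41],[[-9.9,0.1,0.6],0.49],[[-10.9,0.1,1.0],0.57],[[-11.9,0.1,1.4],0.65],[[-12.8,0.1,2.0],0.73],[[-13.6,0.1,2.6],0.81],[[-14.4,0.1,3.3],0.89],[[-15.2,0.1,4.0],0.97],[[-15.9,0.1,4.8],1.05],[[-16.5,0.1,5.6],1.13],[[-17.1,0.1,6.5],1.21],[[-17.5,0.1,7.5],1.29],[[-17.9,0.1,8.4],1.37],[[-18.3,0.1,9.4],1.45],
```

View pics/c5.png

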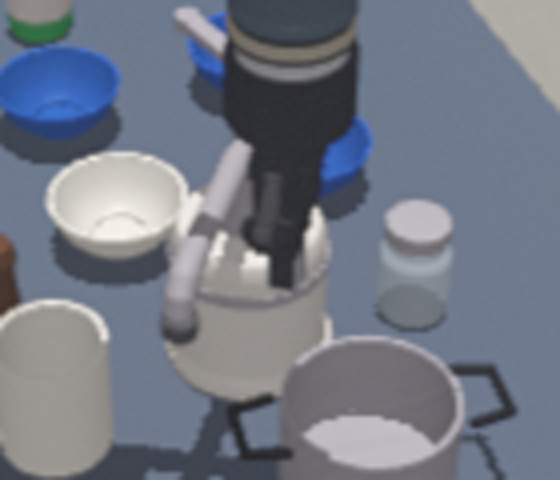

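The shut fingers stand beyond the spout, at (285,270), with the tube at (215,215) and its end at (180,320). The space between them is clear, so I'm pushing.

```bash
python3 -m jog '[[[-1,0.1,0],0],[[-2,0.2,0],0],[[-2.7,0.2,0],0],[[-3.2,0.2,0],0],[[-3.7,0.2,0],0.01],[[-4.2,0.2,-0.1],0.05],[[-4.8,0.2,-0.1],0.09],[[-5.3,0.2,-0.1],0.13],[[-5.8,0.2,-0.1],0.17],[[-6.4,0.2,-0.1],0.21],[[-6.9,0.2,-0.1],0.25],[[-7.4,0.1,0],0.29],[[-7.9,0.1,0.1],0.33],[[-8.4,0.1,0.2],0.37],[[-8.9,0.1,0.3],0.41],[[-9.4,0.1,0.4],0.45],[[-9.9,0.1,0.6],0.49],[[-10.4,0.1,0.8],0.53],[[-10.9,0.1,1],0.57],[[-10.9,0.1,1],0.57]]'
python3 -c "
from h import *
rows([pose2(3.56-.06*i,.13,.0205) for i in range(1,20)],.188)"
```

```text
t: 8.8
tcp_pos: [0.486, -0.1271, 0.188]
tool_rot: [0.593, -0.384, 0.386, -0.593]
force: [-0.4, -1.4, 0.3]
finger_gap: -0.004
t 8.80 tcp [ 0.486  -0.1271  0.188 ] zdir 0.419 F [-0.4 -1.4  0.3] gap -0.00
[[-0.7,0.0,-0.0],0.06],[[-1.5,-0.0,-0.1],0.12],[[-2.2,-0.0,-0.1],0.18],[[-3.0,-0.0,-0.0],0.24],[[-3.8,-0.0,0.0],0.30],[[-4.6,-0.0,0.2],0.36],[[-5.4,-0.0,0.4],0.42],[[-6.1,-0.0,0.6],0.48],[[-6.9,-0.0,0.9],0.54],[[-7.6,-0.0,1.2],0.60],[[-8.3,-0.0,1.5],0.66],[[-9.0,-0.0,1.9],0.72],[[-9.6,-0.0,2.4],0.78],[[-10.2,-0.0,2.9],0.84],[[-10.8,-0.0,3.4],0.90],[[-11.4,-0.0,3.9],0.96],[[-11.9,-0.0,4.5],1.02],[[-12.4,-0.0,5.1],1.08],[[-12.9,-0.0,5.8],1.14],
```

```bash
python3 -m jog '[[[-0.4,0,0],0.03],[[-0.9,0,0],0.07],[[-1.5,0,-0.1],0.12],[[-2.2,0,-0.1],0.18],[[-3,0,0],0.24],[[-3.8,0,0],0.3],[[-4.6,0,0.2],0.36],[[-5.4,0,0.4],0.42],[[-6.1,0,0.6],0.48],[[-6.9,0,0.9],0.54],[[-7.6,0,1.2],0.6],[[-8.3,0,1.5],0.66],[[-9,0,1.9],0.72],[[-9.6,0,2.4],0.78],[[-10.2,0,2.9],0.84],[[-10.8,0,3.4],0.9],[[-11.4,0,3.9],0.96],[[-11.9,0,4.5],1.02],[[-12.2,0,4.8],1.05],[[-12.2,0,4.8],1.05]]'
python3 -c "
from h import *
rows([pose2(2.51-.05*i,.13,.0205) for i in range(1,13)],.188)
snap('side','s6.png')"
```

```text
t: 10.47
tcp_pos: [0.4803, 0.0044, 0.1875]
tool_rot: [0.321, -0.63, 0.63, -0.321]
force: [0.6, -0.8, 0.3]
finger_gap: -0.001
t 10.47 tcp [0.4803 0.0044 0.1875] zdir -0.629 F [ 0.6 -0.8  0.3] gap -0.00
[[-0.6,-0.0,-0.0],0.05],[[-1.3,-0.0,-0.1],0.10],[[-1.9,-0.0,-0.1],0.15],[[-2.6,-0.0,-0.1],0.20],[[-3.3,-0.0,-0.1],0.25],[[-3.9,-0.0,0.0],0.30],[[-4.6,-0.0,0.1],0.35],[[-5.2,-0.0,0.3],0.40],[[-5.8,-0.0,0.5],0.45],[[-6.5,-0.0,0.7],0.50],[[-7.1,-0.0,0.9],0.55],[[-7.7,-0.0,1.2],0.60],
```

```bash
python3 -m jog '[[[-0.6,0,-0.1],0.05],[[-1.3,0,-0.3],0.1],[[-1.9,0,-0.5],0.15],[[-2.6,0,-0.6],0.2],[[-3.3,0,-0.6],0.25],[[-3.9,0,-0.5],0.3],[[-4.6,0,-0.4],0.35],[[-5.2,0,-0.2],0.4],[[-5.6,0,-0.1],0.43],[[-5.6,0,-0.1],0.43],[[-5.6,0,-0.1],0.43]]'
python3 -c "
from h import *
st()
snap('side','s7.png');snap('top','t7.png')
a=cv2.imread('pics/s7.png')[170:270,215:315];b=cv2.imread('pics/t7.png')[155:255,205:305]
cv2.imwrite('pics/c7.png',np.hstack([cv2.resize(i,(400,400),interpolation=2) for i in (a,b)]))"
```

```text
t: 11.43
tcp_pos: [0.5125, 0.0494, 0.1874]
tool_rot: [0.179, -0.684, 0.684, -0.179]
force: [-0.3, 0.1, -0.1]
finger_gap: 0.0
t 11.43 tcp [0.5125 0.0494 0.1874] zdir -1.058 F [-0.3  0.1 -0.1] gap 0.00
```

View pics/c7.png

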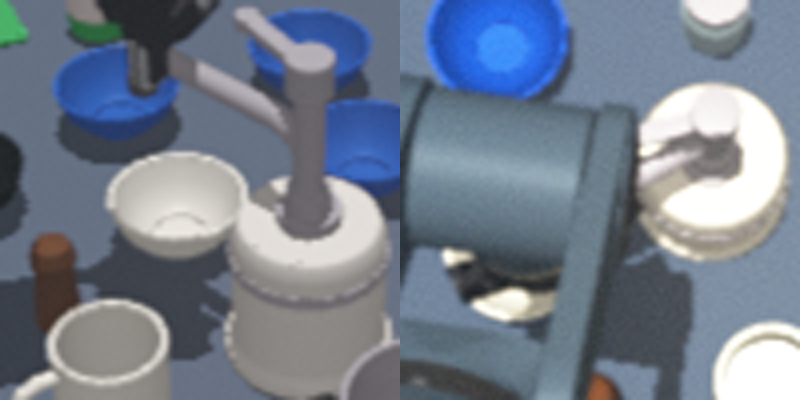

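```bash
python3 -c "
from h import *
b=load('s7.png')
for u,v in [(230,84),(200,70),(250,93)]:
  p=atz(b,215+u/4,170+v/4,.195);d=p[:2]-AX;print(p,np.hypot(*d),np.arctan2(d[1],d[0]))
for th in (2.1,2.0,1.97):
  print(th,[(proj(b,[AX[0]+r*np.cos(th),AX[1]+r*np.sin(th),.195])[0]-[215,170])*4 for r in(.06,.1)])
rows([pose2(2.097-.03*i,.135,.0205) for i in range(1,6)],.188)"
```

```text
[0.56418098 0.01617842 0.195     ] 0.07977016564022431 2.0016953320694846
[0.54895353 0.03930603 0.195     ] 0.10722533486205585 2.0406455650455926
[0.57425577 0.0014329  0.195     ] 0.062236499444387874 1.9535564349535335
2.1 [array([242.8121124 ,  99.66913844]), array([200.97615418,  77.69043435])]
2.0 [array([248.98241738,  96.00516113]), array([211.24659826,  71.80185847])]
1.97 [array([250.94236228,  94.98035126]), array([214.49494955,  70.15834385])]
t 11.53 tcp [0.5124 0.0494 0.1874] zdir -1.059 F [ 0.  -0.4  0.2] gap -0.00
[[-0.4,-0.1,-0.2],0.02],[[-0.8,-0.1,-0.2],0.05],[[-1.2,-0.1,-0.2],0.08],[[-1.6,-0.1,-0.3],0.11],[[-2.0,-0.1,-0.3],0.14],
```

Measured from the visible tube, the spout is at about 2.03–2.08 rad and the target is about 1.97. I'll draw back for a clear view before the last nudge.

```bash
python3 -m jog '[[[2,0,0],0],[[4,0,0],0],[[6,-2,0],0],[[6,-6,0],0],[[6,-10,0],0],[[6,-14,-3],0],[[5,-14,-7],0],[[4.5,-14,-11],0],[[4,-14,-15],0],[[3.5,-14,-19],0],[[3,-14,-23],0],[[2.5,-14,-26.7],0],[[2.5,-14,-26.7],0],[[2.5,-14,-26.7],0]]'
python3 -c "
from h import *
st()
snap('side','s8.png');snap('top','t8.png')
a=cv2.imread('pics/s8.png')[170:270,215:315];b=cv2.imread('pics/t8.png')[155:255,205:305]
cv2.imwrite('pics/c8.png',np.hstack([cv2.resize(i,(400,400),interpolation=2) for i in (a,b)]))"
```

```text
t: 12.7
tcp_pos: [0.3588, 0.2717, 0.3274]
tool_rot: [0.18, -0.684, 0.684, -0.181]
force: [0.4, -0.8, -0.1]
finger_gap: -0.002
t 12.70 tcp [0.3588 0.2717 0.3274] zdir -1.055 F [ 0.4 -0.8 -0.1] gap -0.00
```

View pics/c8.png

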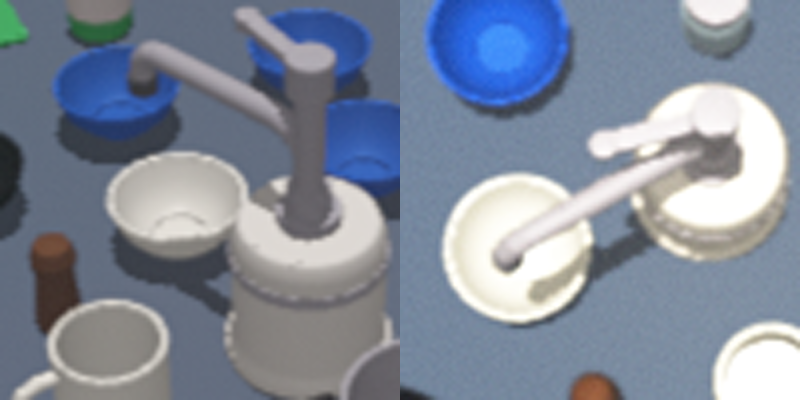

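```bash
python3 -c "
from h import *
t=load('t8.png');b=load('s8.png')
def show(n,p):
  d=p[:2]-AX;print(n,p.round(4),'r %.4f th %.3f'%(np.hypot(*d),np.arctan2(d[1],d[0])))
show('out top',atz(t,205+109/4,155+260/4,.158));show('out side',atz(b,215+143/4,170+88/4,.156))
show('bar top',atz(t,205+180/4,155+208/4,.20));show('bar side',atz(b,215+200/4,170+70/4,.195))
show('bowl top',atz(t,205+118/4,155+247/4,.045))
bx=atz(t,205+118/4,155+247/4,.045)
for c in (bx,):
  ph=np.linspace(0,6.28,9)[:-1];print(((proj(b,[[c[0]+.055*np.cos(f),c[1]+.055*np.sin(f),.045] for f in ph])-[215,170])*4).round(0).tolist())
# rim ellipse fit of bowl in the top view from white mask
g=cv2.cvtColor(t['frame'],cv2.COLOR_RGB2HSV);m=((g[...,1]<75)&(g[...,2]>150)).astype(np.uint8);m[:,:212]=0;m[:,255:]=0;m[:195]=0;m[:195]=0;m[240:]=0
c=max(cv2.findContours(m,0,1)[0],key=cv2.contourArea);print(cv2.minEnclosingCircle(c),cv2.boundingRect(c))
"
```

```text
out top [0.5124 0.0828 0.158 ] r 0.1631 th 2.120
out side [0.5167 0.0846 0.156 ] r 0.1624 th 2.091
bar top [0.5425 0.0328 0.2   ] r 0.1047 th 2.124
bar side [0.549  0.0393 0.195 ] r 0.1072 th 2.041
bowl top [0.5364 0.0895 0.045 ] r 0.1581 th 1.968
[[241.0, 181.0], [208.0, 157.0], [156.0, 154.0], [114.0, 176.0], [105.0, 209.0], [138.0, 236.0], [193.0, 239.0], [236.0, 216.0]]
((233.0, 217.0), 30.413911819458008) (212, 195, 43, 45)
```

The spout is at about 2.10 rad (r 0.163 at the outlet) and the bowl centre at 1.97, so 0.13 rad remains. I'll go back and finish.

```bash
python3 -c "
from h import *
rows([pose2(2.097,.135,.075),pose2(2.097,.135,.0205)]+[pose2(2.097-i*.02,.135,.0205) for i in range(1,8)],.188)"
```

```text
t 12.80 tcp [0.36   0.2699 0.3273] zdir -1.059 F [ 0.5 -0.7 -0.1] gap -0.01
[[3.0,13.9,26.7],-0.01],[[-2.5,13.9,26.6],-0.01],[[-2.8,13.9,26.5],0.01],[[-3.0,13.9,26.5],0.03],[[-3.3,13.9,26.5],0.05],[[-3.6,13.9,26.5],0.07],[[-3.9,13.9,26.4],0.09],[[-4.1,13.9,26.4],0.11],[[-4.4,13.9,26.4],0.13],
```

```bash
python3 -m jog '[[[3,0,3.5],0],[[3,0,7],0],[[3,0,11],0],[[3,0,15],0],[[3,0,19],0],[[3,0,23],0],[[3,0,26],0],[[3,3,26.6],0],[[3,7,26.6],0],[[3,11,26.6],0],[[3,13.5,26.6],0],[[3,13.9,26.6],0],[[1.5,13.9,26.6],0],[[0,13.9,26.6],0],[[-1.2,13.9,26.6],0],[[-2,13.9,26.6],0],[[-2.5,13.9,26.6],0]]' |egrep 'tcp|force'
python3 -c "
from h import *
rows([pose2(2.097-i*.02,.135,.0205) for i in range(1,8)],.188)"
```

```text
tcp_pos: [0.5134, 0.0497, 0.1895]
force: [-0.4, 0.8, 0.5]
t 14.22 tcp [0.5134 0.0497 0.1895] zdir -1.061 F [-0.4  0.8  0.5] gap -0.00
[[-0.2,0.2,-0.2],0.00],[[-0.4,0.2,-0.2],0.02],[[-0.7,0.2,-0.2],0.04],[[-1.0,0.2,-0.2],0.06],[[-1.3,0.2,-0.3],0.08],[[-1.5,0.2,-0.3],0.10],[[-1.8,0.2,-0.3],0.12],
```

Push to 1.97, then draw back and look.

```bash
python3 -m jog '[[[-0.2,0.1,-0.1],0],[[-0.4,0.2,-0.2],0.02],[[-0.7,0.2,-0.2],0.04],[[-1,0.2,-0.2],0.06],[[-1.3,0.2,-0.3],0.08],[[-1.5,0.2,-0.3],0.1],[[-1.7,0.2,-0.3],0.11],[[-1.7,0.2,-0.3],0.11],[[-1.7,0.2,-0.3],0.11]]'|egrep 'tcp|force'
python3 -c "
from h import *
s,M=st();d=s['tcp_pos'][:2]-AX;r=np.hypot(*d);print('spout',np.arctan2(d[1],d[0])-np.arcsin(.0205/r))"
python3 -m jog '[[[2,0,0],0],[[4,0,0],0],[[6,-2,0],0],[[6,-6,0],0],[[6,-10,0],0],[[6,-14,-3],0],[[5,-14,-7],0],[[4.5,-14,-11],0],[[4,-14,-15],0],[[3.5,-14,-19],0],[[3,-14,-23],0],[[2.5,-14,-26.7],0],[[2.5,-14,-26.7],0],[[2.5,-14,-26.7],0]]'|egrep 'tcp|force'
python3 -c "
from h import *
snap('side','s9.png');snap('top','t9.png')
a=cv2.imread('pics/s9.png')[170:270,215:315];b=cv2.imread('pics/t9.png')[155:255,205:305]
cv2.imwrite('pics/c9.png',np.hstack([cv2.resize(i,(400,400),interpolation=2) for i in (a,b)]))"
```

```text
tcp_pos: [0.5253, 0.0617, 0.1862]
force: [-1.4, 0.1, -0.4]
t 14.97 tcp [0.5253 0.0617 0.1862] zdir -1.170 F [-1.4  0.1 -0.4] gap 0.00
spout 1.970838863536513
tcp_pos: [0.3973, 0.2994, 0.3264]
force: [-0.2, -1.3, 0.3]
```

View pics/c9.png

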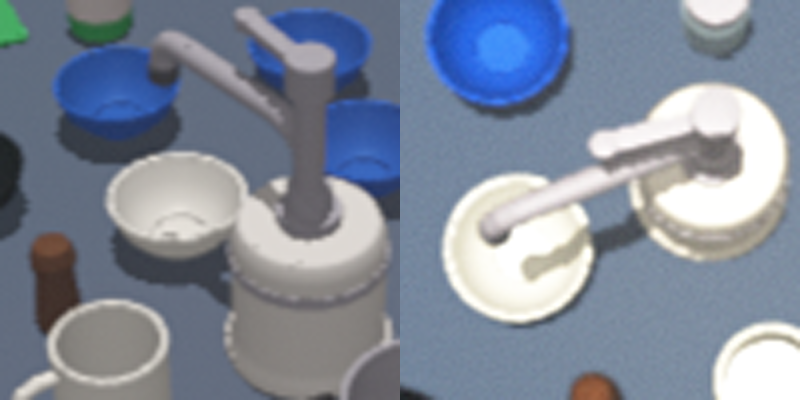

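```bash
python3 -c "
from h import *
t=load('t9.png');b=load('s9.png')
def show(n,p):
  d=p[:2]-AX;print(n,p.round(4),'r %.4f th %.3f'%(np.hypot(*d),np.arctan2(d[1],d[0])))
show('out top',atz(t,205+96/4,155+234/4,.158));show('out side',atz(b,215+163/4,170+76/4,.156))
show('bowl top',atz(t,205+118/4,155+247/4,.045));show('bowl side',atz(b,215+178/4,170+198/4,.045))
show('lever',atz(t,205+201/4,155+145/4,.25));st()
f0=load('t0.png')['frame'].astype(int);d=np.abs(t['frame']-f0).max(2)
for n,(u,v) in dict(bowl=(235,217),mug=(298,250),pot=(333,188),shaker=(253,254),jar=(284,155)).items(): print(n,(d[v-17:v+18,u-17:u+18]>60).sum())
"
```

```text
out top [0.53   0.0923 0.158 ] r 0.1632 th 1.997
out side [0.5347 0.0947 0.156 ] r 0.1635 th 1.965
bowl top [0.5364 0.0895 0.045 ] r 0.1581 th 1.968
bowl side [0.5387 0.0852 0.045 ] r 0.1532 th 1.964
lever [0.5747 0.0174 0.25  ] r 0.0771 th 1.871
t 16.23 tcp [0.398  0.2973 0.3263] zdir -1.170 F [-1.1 -0.2  0.5] gap -0.00
bowl 144
mug 0
pot 0
shaker 0
jar 0
```

```bash
python3 -c "
from h import *
print(workorder.sign_off())"
```

```text
the job is handed in; nothing more can be done
None
```

I shut the lever, then pushed the spout round until its outlet was over the white drip bowl, and handed the job in at about 16 s. The gripper was shut and clear of everything.

- **Lever:** I pushed it clockwise until the force jumped to about 20 N against its stop, higher than I'd call gentle but well under the limits. It stood at 1.876 rad (world bearing) after the push and 1.871 at the end, so it didn't move while I pushed the spout. That it was fully shut rests on the force jump and on the filter yaw this implies (0.305 rad). Rough bearings of the bowl, mug and pot gave about 0.29.
- **Spout:** I pushed it in stages with about 1.5 N. The last pictures put its bearing at 1.965 rad (side view) and 1.997 rad (top view), against 1.97 for the bowl. The two views disagree by about 5 mm at the outlet. The outlet is about 5 to 10 mm from the bowl's middle, nearly all of it because it sits a little further out from the filter.
- **Other things:** Comparing the first and last top pictures showed no change at the mug, pot, shaker or jar. The bowl's rim measured the same position; the only change there was the spout now hanging over it. I didn't check the soap bottle or spatula this way.

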